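# Fetch the mill's spacer out of the knife block with the tongs

## Task

The pepper mill's steel spacer ring has slipped deep into the sprung pocket of the knife block. Take the small sprung tongs from their stand, reach down into the pocket and squeeze them on the ring, firmly enough to draw it out but not hard, without touching the ring with your fingers or forcing the tongs against the block; then set the ring over the spindle of the open mill so that it lies flat on the mill, and put the tongs back in their stand. Leave the mug, the lemon and the bottle opener where they are.

Things in the scene. Friction and masses are not known exactly. Their poses are not given: they have to be found in the camera images.
- tongs_grip (a point): grip point of the small steel tongs, midway between the legs, 88 mm above the tip ends, level with a rounded black grip bar (24 mm long in x, 8 mm thick) on the outside of each handle; free, 48 mm over these bars. Axes: z up towards the head, y from right to left leg (squeeze along it), x across. Hinges 32 mm, top of head 40 mm above this point
- tongs_tip (a point): midway between the two rubber jaws of the tongs, 5 mm above the tip ends; same axes. The jaws are shallow upright Vs, 10 mm high, 14 mm wide, 28 mm apart at their edges when open; they meet the 18 mm ring when the tongs measure about 44 mm over the grip bars
- tongs: the tongs as a whole, 128 mm long, about 70 g; origin midway between the tip ends, 88 mm below the grip point; same axes. The springs hold them open against a stop: on the grip bars about 10 N starts to close them, 12 N brings the jaws to the ring, and 0.28 of any further grip force reaches the ring. A ring squeezed too lightly slips out
- leg_left: the tongs' left leg (+y); origin on its hinge, 120 mm above the tip ends. Handle plate 26 mm wide (x), 42 mm over both; below it the legs are 14 mm wide, 40 mm over both; the step, 62 mm above the tip ends, is a shoulder that rests on the stand. 1 mm off the width over the grip bars takes 3.6 mm off the jaws' gap
- leg_right: the tongs' right leg (-y), mirror of the left; origin on its hinge, 120 mm above the tip ends
- tongs_stand: fixed light wooden stand, 58 x 80 x 66 mm, with a slot in its top 22 mm (x) by 48 mm (y) and 62 mm deep; origin at the centre of its underside, z up, axes along its sides. The tongs hang in it upright by their shoulders, y along the slot's long side
- stand_mouth (a point): centre of the slot's mouth in the top of the tongs stand, 66 mm above its underside; axes of the stand
- knife_block: fixed darker wooden knife block, 72 x 84 x 70 mm, with one pocket; origin at the centre of its underside, z up. Pocket 46 mm long (y), 32 mm wide (x) in the wood; two grey sprung liners on its x sides leave 18 mm, flared at 60 to 68 mm height, and press on the ring with 2.5 N each until it is above 60 mm
- pocket_mouth (a point): centre of the pocket's mouth in the top of the knife block, 70 mm above its underside; axes of the block
- pocket_floor: black rubber-topped floor plate of the pocket, 8 mm thick, on a cushion: it gives about 1.5 N per mm, 5 mm at most; origin at its underside. Its top lies 48 to 54 mm below the mouth, and differs from time to time. Press on it, the liners or the block with less than 20 N
- spacer: the steel spacer ring; origin at the centre of its underside, z along its axis; about 25 g; its fine finish bears at most 20 N from each jaw
- spacer_center (a point): centre of the steel spacer ring: 18 mm outside, 10 mm hole, 12 mm high; it stands upright on the pocket floor, pinched between the liners, within about 2 mm of the pocket's middle
- mill_base: fixed lower half of a dark wooden pepper mill, 60 mm across, 34 mm high with a 2 mm steel plate on top and a 7 mm steel spindle upright in its middle, whose end tapers over the last 8 mm; origin at the centre of its underside
- spindle_seat (a point): point on the spindle's axis on the top of the steel plate, where the ring must lie, 36 mm above the mill's underside; the spindle ends 26 mm above this point
- mug: white mug, 84 x 115 x 92 mm, bystander; origin at its underside
- lemon: lemon, 75 x 58 x 59 mm, bystander; origin at its underside
- opener: bottle opener with black handle, 174 x 41 x 20 mm, lying flat, bystander; origin at its underside
Mind the look-alikes: they are no part of the job. What is shaped like the tongs but blue or red is not meant.

How it is judged:
On the way, in this order (a step that is already met when the one before it is completed fails the run):
1. the ring is drawn clear out of the pocket between the jaws of the tongs (z of spacer_center in the frame of pocket_mouth above 0.01 m and distance between spacer_center and tongs_tip below 0.012 m), for 0.1 s.
2. the ring lies on the mill, round the spindle, and the tongs have let it go (horizontal distance between spacer and spindle_seat below 0.0035 m and z of spacer in the frame of spindle_seat below 0.0025 m and angle between spacer's own z axis and vertical below 0.12 rad and contact force between spacer and tongs below 0.05 N), for 0.2 s.
At the end, for the whole second after the job is handed in: The spacer ring lies flat on the mill's plate round the spindle (axis within 3.5 mm, underside within 2.5 mm, tilt under 0.12 rad); the tongs hang upright by their shoulders in the stand (jaw point within 12 mm of the slot's middle, 53 mm or more below its mouth, tilt under 0.15 rad), all at rest (horizontal distance between spacer and spindle_seat below 0.0035 m and z of spacer in the frame of spindle_seat below 0.0025 m and angle between spacer's own z axis and vertical below 0.12 rad and linear speed of each of spacer, tongs below 0.02 m/s and horizontal distance between tongs_tip and stand_mouth below 0.012 m and z of tongs_tip in the frame of stand_mouth below -0.053 m and angle between tongs_tip's own z axis and vertical below 0.15 rad); the robot touches nothing.
It fails at once if the fingers touch the ring (contact force between the fingers and spacer above 0.3 N).
It fails at once if the ring is squeezed hard: more than 20 N from one leg of the tongs (contact force between any of leg_left, leg_right and spacer above 20 N).
It fails at once if the tongs are forced against the knife block, its liners or the pocket floor with more than 20 N (contact force between tongs and knife_block above 20 N or contact force between tongs and pocket_floor above 20 N).
It fails at once if the mug, the lemon or the opener is moved more than 25 mm (distance of any of mug, lemon, opener from where it was at the start of the episode above 0.025 m).
It also fails if it takes over 51 s, if anything falls off the work surface, if the arm or the gripper's body presses on something with over 40 N, if the wrist force passes 120 N, or if a joint passes its speed limit or range.

## Robot

A 7-joint arm with a two-finger parallel gripper is mounted at the origin on a cart in front of the work surface, level with it; the furniture and walls round the work are solid. World frame = base frame: x ahead of the robot, y to its left, z up, the work surface at z = 0. Lengths are in m, angles in rad, forces in N, time in s.
With the tool pointing down it reaches from about 0.425 to 0.925 m from the base axis. Payload 6.8 kg.
Tool frame: the origin (TCP) lies at the very end of the fingers, on their centre line; the grasp point (between the pads) lies 19 mm behind it; z points along the fingers, y is the line along which they close (so a half turn about z gives the same grasp; the last joint's range is limited). The gripper opens to 85 mm and grips with 20 to 120 N. Pads are 22 mm wide; open, the fingers measure 114 mm over their backs; the gripper's body (76 mm by 85 mm) begins 54 mm behind the grasp point. The pads swing forward as they close: fully open they stand 13 mm farther back than shut.
Start: joints at [-1.353, 0.477, 0.022, 1.555, -0.011, 1.109, -0.083], TCP at [0.216, 0.64, 0.231] pointing down, gripper open.
Joint ranges: [-2.96, 2.96], [-0.34, 2.1], [-1.41, 1.46], [0.24, 2.44], [-1.37, 4.51], [0.17, 1.92], [-2.96, 2.96]. Speed limits (rad/s): [2.39, 2.39, 3.14, 3.14, 3.14, 3.14, 3.14].

## Interface

Orientations are given as a unit quaternion [w, x, y, z].
In Python, from station import get_obs, read_camera, hand_in gives the robot as it stands.
- The arm moves only by the tool arm_command, never from a script. Its argument "commands" is one flat list of numbers, 7 for each row, row after row: the shift along the tool's x, y, z in m, then the turn, a rotation vector about the tool's x, y, z in degrees, then the opening, from 0 (shut) to 1 (fully open). In form: [tx, ty, tz, rx, ry, rz, fingers, tx, ty, tz, rx, ry, rz, fingers, ...]. A call has 1 to 8 rows; each row is the pose to reach, as a shift and turn from the pose commanded when the call began, along the tool's axes at that moment; what a row does not reach only later rows make up. A row lasts 1/10 s, in which the tool goes at most 50 mm and 8.59 degrees, less where a joint would pass 70% of its speed; a pose out of reach is approached as far as the arm can. A call with a gripper value outside its range is refused whole. The fingers move at their own pace and stop on an object; "force" is the grip in N (left out, the last holds). Time passes only in rows, so rows that repeat a pose let the fingers close. It gives the time, the measured TCP pose, the force, the opening and the grip force at its end, in the units of the state.
- get_obs(): the state, without advancing time (a new reading comes with each control period).
- read_camera(name): name is "scene" or "side" or "wrist"; returns a dict with "img" (384x512x3 uint8, red, green, blue), "camera_matrix" (3x3 intrinsics, pixels), "pose" (4x4, takes a point from camera to world coordinates). Camera axes: x right, y down, z forward; pixel columns grow to the right and rows downward; lengths in m; the calibration is good to about 2 mm. A picture is of the moment at which its call begins. There is no depth.
- hand_in(): hands the job in; it is judged then, once.
The state is a dict: "t": time; "q": joint angles; "joint_vel": joint speeds; "joint_torque": joint torques, N m; "eef_pos": TCP position; "tool_rot": TCP orientation; "contact_force": force on the tool from outside, world axes, zero at the start; "torque": the same for the moment, N m; "gripper_width": opening from 0.0 (shut) to 1.0 (fully open); "grasp_force": force on a finger pad.
Only numpy, scipy, OpenCV 4.12 (cv2) and the standard library are available. Lean on these libraries where they do the work, as an engineer would, in place of code of your own. Each camera call takes 0.05 s, during which the arm holds its last target. There are 200 camera calls.

## Working session

There is one attempt and no reset: what is moved stays moved. The work goes in short steps, Python scripts to look and compute and a tool call to move; the robot and the scene stay as the last step left them, time stands still between calls to the robot, and variables do not carry over. Pictures are saved under pics/ and viewed, at most 10 in all, crops included, and the job is handed in when it is done.

Besides the shell and the picture viewer there is one more tool, called after "Emit:" by a JSON object that holds its "op" and its "data", one argument or row to a line. arm_command: Moves the arm, as the interface text tells. Its arguments: {"type":"object","properties":{"commands":{"type":"array","items":{"type":"number"}},"force":{"type":"number"}},"required":["commands"]}

```bash
mkdir -p pics; ls; cat > h.py <<'E'
import numpy as np, cv2, json
from station import get_obs, read_camera
def snap(name, f):
    c=read_camera(name); cv2.imwrite(f'pics/{f}.png',c['img'][...,::-1])
    np.savez(f'pics/{f}.npz',K=c['camera_matrix'],P=c['pose']); return c
def ray(f,u,v):
    d=np.load(f'pics/{f}.npz'); r=d['P'][:3,:3]@np.linalg.inv(d['K'])@[u,v,1]; return d['P'][:3,3],r
def at_z(f,u,v,z):
    o,r=ray(f,u,v); return o+r*(z-o[2])/r[2]
def proj(f,p):
    d=np.load(f'pics/{f}.npz'); T=np.linalg.inv(d['P']); x=d['K']@(T[:3,:3]@np.asarray(p)+T[:3,3]); return x[:2]/x[2]
def tri(l):
    A=np.zeros((3,3));b=np.zeros(3)
    for f,u,v in l:
        o,r=ray(f,u,v); r=r/np.linalg.norm(r); M=np.eye(3)-np.outer(r,r); A+=M;b+=M@o
    p=np.linalg.solve(A,b); return p
E
python3 - <<'E'
from h import *
np.set_printoptions(precision=3,suppress=True)
ims=[]
for n in ['scene','side','wrist']:
    c=snap(n,n+'0'); print(n,c['pose'],c['camera_matrix'][0,0])
    ims.append(c['img'][...,::-1])
o=get_obs(); print(o)
for i,n in enumerate(['scene','side']): cv2.imwrite(f'pics/{n}_big.png',cv2.resize(ims[i],(800,600),interpolation=cv2.INTER_CUBIC))
E
```

```text
pics
scene [[ 0.546 -0.581  0.603  0.037]
 [-0.838 -0.365  0.406 -0.572]
 [-0.016 -0.727 -0.686  0.682]
 [ 0.     0.     0.     1.   ]] 403.9614126786497
side [[-0.974 -0.053  0.219  0.347]
 [-0.224  0.331 -0.917  0.538]
 [-0.024 -0.942 -0.334  0.386]
 [ 0.     0.     0.     1.   ]] 350.27548646679827
wrist [[ 0.32   0.913  0.252  0.152]
 [ 0.947 -0.308 -0.086  0.66 ]
 [-0.001  0.266 -0.964  0.373]
 [ 0.     0.     0.     1.   ]] 304.35146886715063
{'t': 0.15, 'q': array([-1.353,  0.478,  0.022,  1.556, -0.012,  1.109, -0.083]), 'joint_vel': array([-0.   , -0.004, -0.001, -0.003,  0.001,  0.002, -0.001]), 'joint_torque': array([  0.002, -59.692,   1.61 , -28.149,   0.013,   0.007,   0.   ]), 'eef_pos': array([0.216, 0.639, 0.231]), 'tool_rot': array([-0.   ,  0.162,  0.987, -0.001]), 'contact_force': array([ 0.603, -0.794, -0.098]), 'torque': array([ 0.002, -0.039,  0.026]), 'grasp_force': 0.0, 'gripper_width': 1.0018363384060132}
```

View pics/scene_big.png

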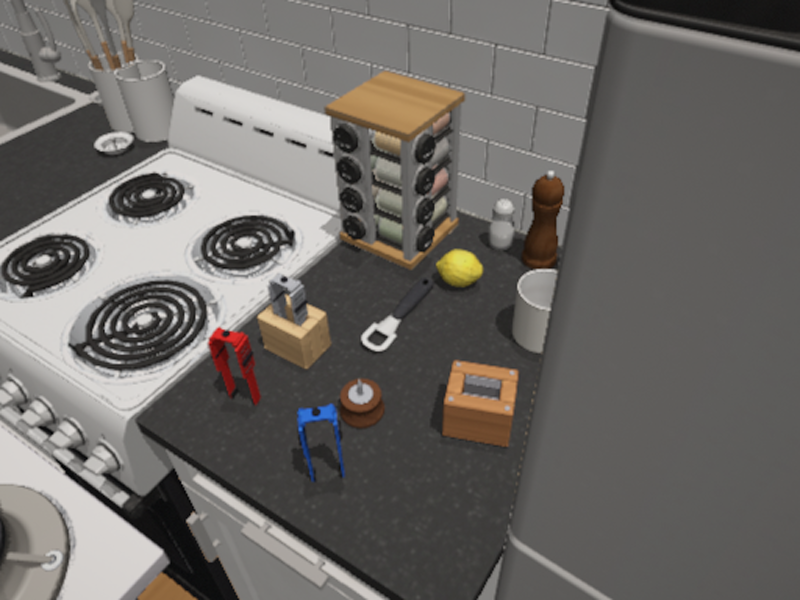

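View pics/side_big.png

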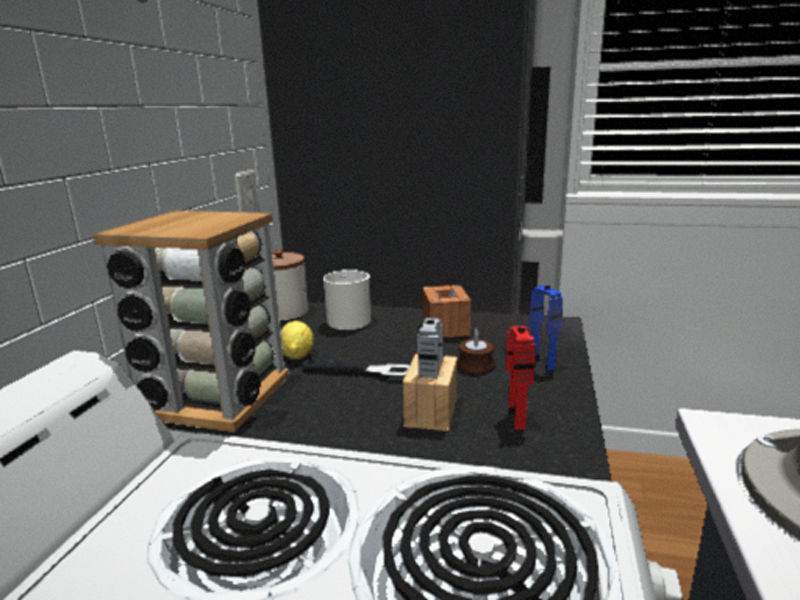

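The scene view shows the stand with grey tongs at about (293,318), the mill at (360,395) and the knife block at (482,390). The red and blue tongs are decoys. I'll enlarge these areas.

```bash
python3 - <<'E'
from h import *
np.set_printoptions(precision=4,suppress=True)
im=cv2.imread('pics/scene0.png')
# crops 64x64 ->x6
def cr(u,v,w,h,s): return cv2.resize(im[v:v+h,u:u+w],None,fx=s,fy=s,interpolation=cv2.INTER_CUBIC)
a=cr(160,170,66,66,6); b=cr(278,225,66,66,6)   # each 396
c=np.hstack([a,b]); 
cv2.imwrite('pics/crop1.png',c)
for n,u,v,z in [('stand',293,318,.066),('mill',360,395,.036),('block',482,388,.07),('lemon',460,268,.03),('op',400,315,.01),('mug',540,310,.05),('red',233,340,.12),('blue',320,412,.12)]:
    print(n,at_z('scene0',u*.64,v*.64,z))
E
```

```text
stand [ 0.4633 -0.093   0.066 ]
mill [ 0.4227 -0.2353  0.036 ]
block [ 0.4914 -0.3733  0.07  ]
lemon [ 0.716  -0.2163  0.03  ]
op [ 0.5936 -0.1828  0.01  ]
mug [ 0.6754 -0.3695  0.05  ]
red [ 0.3575 -0.0978  0.12  ]
blue [ 0.3301 -0.256   0.12  ]
```

View pics/crop1.png

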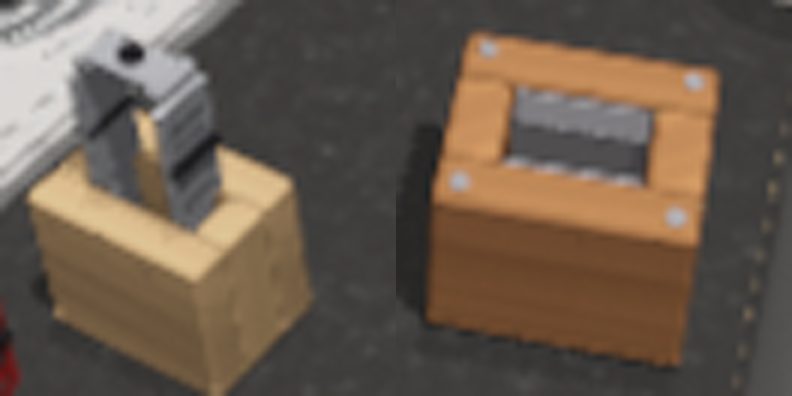

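Crop: stand top corners at (30,197), (203,282), (295,182); block top corners at (475,33), (718,72), (698,244), (433,200). Now work out their poses and the first move.

```bash
cat >> h.py <<'E'
from scipy.spatial.transform import Rotation as R
def tool(o=None):
    o=o or get_obs(); return np.array(o['eef_pos']),R.from_quat(o['tool_rot'],scalar_first=True)
def go(p,yaw_y=None):
    """shift and rz(deg) to bring TCP to p, tool y axis along yaw_y (rad), tool down"""
    e,r=tool(); sh=r.inv().apply(np.asarray(p)-e); out=[np.round(sh,4)]
    if yaw_y is not None:
        best=[]
        for k in (0,np.pi):
            a=yaw_y+k; y=np.array([np.cos(a),np.sin(a),0]); z=np.array([0,0,-1.]); x=np.cross(y,z)
            rv=(r.inv()*R.from_matrix(np.c_[x,y,z])).as_rotvec(degrees=True); best.append(rv)
        out+=[np.round(b,2) for b in best]
    return out
E
python3 - <<'E'
from h import *
np.set_printoptions(precision=4,suppress=True)
f='scene0'
st=[at_z(f,160+(x+.5)/6-.5,170+(y+.5)/6-.5,.066) for x,y in [(30,197),(203,282),(295,182)]]
bl=[at_z(f,278+(x+.5)/6-.5,225+(y+.5)/6-.5,.07) for x,y in [(79,33),(322,72),(302,244),(37,200)]]
def info(c):
    c=np.array(c)
    for i in range(len(c)-1):
        d=c[i+1]-c[i]; print(c[i],'edge',np.linalg.norm(d),np.degrees(np.arctan2(d[1],d[0])))
info(st); print('stand c',(st[0]+st[2])/2)
info(bl); print('block c',np.mean(bl,0))
m=at_z(f,360*.64,395*.64,.036); print('mill',m)
for n,u,v,z in [('rack near',410,262,0),('rack left',340,240,0),('fridge',515,535,0),('edge',150,420,0)]: print(n,at_z(f,u*.64,v*.64,z))
print(go([.46,-.10,.25],np.radians(-70)))
E
```

```text
[ 0.4392 -0.0484  0.066 ] edge 0.08056794246891795 -89.28563581550978
[ 0.4402 -0.129   0.066 ] edge 0.05651241889700577 3.9703507812600543
stand c [ 0.4679 -0.0867  0.066 ]
[ 0.5134 -0.3214  0.07  ] edge 0.08071848409316622 -69.81387303917268
[ 0.5413 -0.3971  0.07  ] edge 0.07036062200353536 -159.0677593346294
[ 0.4755 -0.4223  0.07  ] edge 0.08262975825252028 110.6744718534193
block c [ 0.4941 -0.3714  0.07  ]
mill [ 0.4227 -0.2353  0.036 ]
rack near [ 0.7163 -0.1211  0.    ]
rack left [0.7016 0.0157 0.    ]
fridge [ 0.3778 -0.4813  0.    ]
edge [ 0.2619 -0.0066  0.    ]
[array([-0.4678, -0.6221, -0.0185]), array([ -0.03,   0.1 , 141.33]), array([ -0.08,  -0.02, -38.67])]
```

Sizes fit (80.6×56.5 for the stand, 70–82 for the block). I'll move via a waypoint outside the inner reach limit.

Emit:
{"op": "arm_command", "data": {
  "commands": [-0.397,-0.382,-0.029,0,0,70,1,-0.397,-0.382,-0.029,0,0,70,1,-0.397,-0.382,-0.029,0,0,70,1,-0.397,-0.382,-0.029,0,0,70,1,-0.397,-0.382,-0.029,0,0,70,1,-0.397,-0.382,-0.029,0,0,70,1,-0.397,-0.382,-0.029,0,0,70,1,-0.397,-0.382,-0.029,0,0,70,1]
}}

```text
t: 0.95
eef_pos: [0.4005, 0.283, 0.2524]
tool_rot: [-0.0, 0.693, 0.721, 0.0]
contact_force: [1.1, 0.2, 0.1]
gripper_width: 0.999
grasp_force: 0.0
```

```bash
python3 -c "
from h import *
print(tool()[0],go([.47,.1,.26],np.radians(-80)),go([.48,-.28,.26],np.radians(-80)))"
```

```text
[0.40052311 0.28298394 0.25243164] [array([-0.1855,  0.0623, -0.0076]), array([-2.000e-02, -1.000e-02,  8.223e+01]), array([ 1.000e-02, -2.000e-02, -9.777e+01])] [array([-0.5657,  0.0575, -0.0078]), array([-2.000e-02, -1.000e-02,  8.223e+01]), array([ 1.000e-02, -2.000e-02, -9.777e+01])]
```

Emit:
{"op": "arm_command", "data": {
  "commands": [-0.186,0.062,-0.008,0,0,82,1,-0.186,0.062,-0.008,0,0,82,1,-0.186,0.062,-0.008,0,0,82,1,-0.566,0.058,-0.008,0,0,82,1,-0.566,0.058,-0.008,0,0,82,1,-0.566,0.058,-0.008,0,0,82,1,-0.566,0.058,-0.008,0,0,82,1,-0.566,0.058,-0.008,0,0,82,1]
}}

```text
t: 1.75
eef_pos: [0.4709, -0.1062, 0.2597]
tool_rot: [-0.0, 0.979, 0.204, 0.0]
contact_force: [1.8, 0.9, 0.3]
gripper_width: 0.998
grasp_force: 0.0
```

```bash
python3 -c "
from h import *
print(tool()[0],go([.48,-.28,.26],np.radians(-80)))"
```

```text
[ 0.47091393 -0.10615837  0.25974011] [array([-0.061 ,  0.1631, -0.0004]), array([-0.03, -0.05, 13.49]), array([ 8.0000e-02, -5.0000e-02, -1.6651e+02])]
```

```bash
python3 - <<'E'
from h import *
snap('wrist','w1'); snap('wrist','w1'); snap('wrist','w1'); o=get_obs(); print(o['t'],o['eef_pos'],o['joint_vel'])
im=cv2.imread('pics/w1.png'); cv2.imwrite('pics/w1b.png',cv2.resize(im,(800,600),interpolation=cv2.INTER_CUBIC))
for p in [(.468,-.087,.066),(.4227,-.2353,.036),(.494,-.371,.07)]: print(proj('w1',p)/.64)
E
```

```text
1.9 [ 0.47073668 -0.10794276  0.25970706] [-0.04622197 -0.00299022 -0.07750071  0.01094152 -0.01193205  0.00532827
  0.00330861]
[364.18844245 255.45928549]
[511.58768168 367.48902022]
[724.75591058 369.8711257 ]
```

View pics/w1b.png

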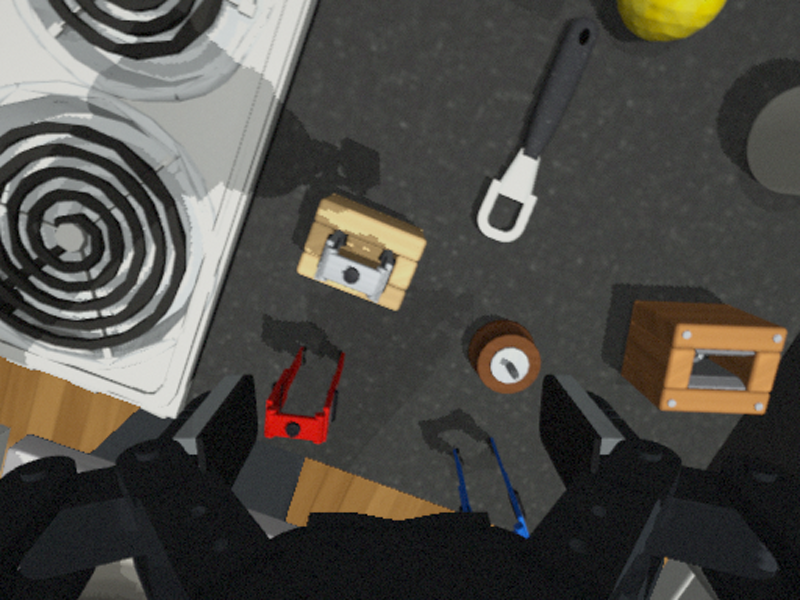

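Wrist view: stand with tongs at (362,262), mill at (508,368), block at (727,368), all where predicted. I'll enlarge each.

```bash
python3 - <<'E'
from h import *
im=cv2.imread('pics/w1.png')
def cr(u,v,w,h,s): return cv2.resize(im[v:v+h,u:u+w],None,fx=s,fy=s,interpolation=cv2.INTER_CUBIC)
a=cr(185,120,100,85,4); b=cr(395,185,112,85,4); c=cr(298,200,50,56,4)
o=np.zeros((340+224,800,3),np.uint8); o[:340,:400]=a; o[:340,400:800]=b[:,:400]; o[340:,:200]=c; o[340:,200:248]=b[:224,400:448]
cv2.imwrite('pics/crop2.png',o)
E
```

```text
(no output)
```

View pics/crop2.png

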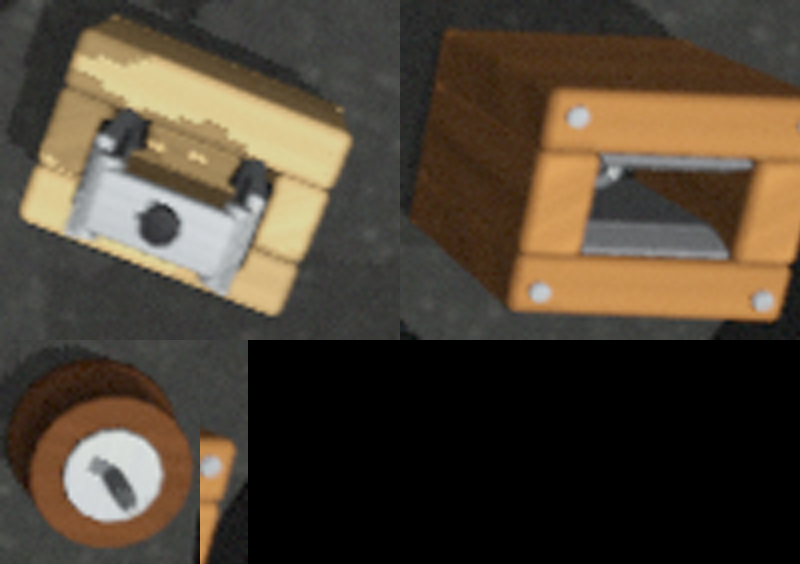

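```bash
cat > m.py <<'E'
from h import *
np.set_printoptions(precision=4,suppress=True)
def P(f,ox,oy,s,x,y,z): return at_z(f,ox+(x+.5)/s-.5,oy+(y+.5)/s-.5,z)
def info(n,c):
    c=np.array(c); k=len(c)
    for i in range(k):
        d=c[(i+1)%k]-c[i]; print(n,c[i],'len %.4f yaw %.1f'%(np.linalg.norm(d),np.degrees(np.arctan2(d[1],d[0]))))
    print(n,'centre',c.mean(0))
E
python3 - <<'E'
from m import *
f='w1'
info('st',[P(f,185,120,4,*c,.066) for c in [(85,28),(350,130),(278,315),(20,220)]])
print('head',P(f,185,120,4,158,224,.132))
info('bl',[P(f,395,185,4,*c,.07) for c in [(148,88),(435,97),(385,320),(110,308)]])
info('pk',[P(f,395,185,4,*c,.07) for c in [(197,153),(353,160),(332,264),(182,254)]])
print('plate',P(f,298,200,4,113,135,.036),'rim',P(f,298,200,4,112,131,.034))
print(np.load('pics/w1.npz')['P'], tool()[0])
E
```

```text
st [ 0.4939 -0.0448  0.066 ] len 0.0773 yaw -88.0
st [ 0.4967 -0.122   0.066 ] len 0.0570 yaw -177.5
st [ 0.4397 -0.1245  0.066 ] len 0.0780 yaw 91.9
st [ 0.4371 -0.0466  0.066 ] len 0.0569 yaw 1.8
st centre [ 0.4669 -0.0845  0.066 ]
head [ 0.467  -0.0833  0.132 ]
bl [ 0.5113 -0.3159  0.07  ] len 0.0833 yaw -68.9
bl [ 0.5413 -0.3937  0.07  ] len 0.0714 yaw -156.8
bl [ 0.4757 -0.4218  0.07  ] len 0.0844 yaw 110.2
bl [ 0.4466 -0.3426  0.07  ] len 0.0700 yaw 22.4
bl centre [ 0.4937 -0.3685  0.07  ]
pk [ 0.4997 -0.3397  0.07  ] len 0.0461 yaw -69.8
pk [ 0.5157 -0.383   0.07  ] len 0.0333 yaw -156.4
pk [ 0.4851 -0.3963  0.07  ] len 0.0457 yaw 108.8
pk [ 0.4704 -0.3531  0.07  ] len 0.0322 yaw 24.5
pk centre [ 0.4927 -0.368   0.07  ]
plate [ 0.4242 -0.2323  0.036 ] rim [ 0.4247 -0.2322  0.034 ]
[[ 0.3906 -0.8877 -0.2438  0.5318]
 [-0.9206 -0.3759 -0.1059 -0.0853]
 [ 0.0024  0.2658 -0.964   0.4026]
 [ 0.      0.      0.      1.    ]] [ 0.4707 -0.1079  0.2597]
```

Stand centre ≈ (0.467, −0.0845), yaw 92°; pocket ≈ (0.493, −0.368), yaw 110.5°; mill ≈ (0.424, −0.232). Before fetching the tongs I'll look down into the pocket.

```bash
python3 -c "
from h import *
print(tool()[0],go([.45,-.375,.18],np.radians(-69.5)))"
```

```text
[ 0.47073668 -0.10794276  0.25970706] [array([-0.125 ,  0.2368,  0.0799]), array([0.05, 0.  , 2.88]), array([-1.0000e-02,  8.0000e-02, -1.7712e+02])]
```

Emit:
{"op": "arm_command", "data": {
  "commands": [-0.125,0.237,0.08,0,0,3,1,-0.125,0.237,0.08,0,0,3,1,-0.125,0.237,0.08,0,0,3,1,-0.125,0.237,0.08,0,0,3,1,-0.125,0.237,0.08,0,0,3,1,-0.125,0.237,0.08,0,0,3,1,-0.125,0.237,0.08,0,0,3,1,-0.125,0.237,0.08,0,0,3,1]
}}

```text
t: 2.7
eef_pos: [0.4528, -0.3707, 0.1788]
tool_rot: [-0.001, 0.983, 0.181, -0.0]
contact_force: [-0.5, -0.2, 0.2]
gripper_width: 0.998
grasp_force: 0.0
```

```bash
python3 - <<'E'
from h import *
for i in range(2): snap('wrist','w2')
print(tool()[0],proj('w2',(.493,-.368,.07)),proj('w2',(.424,-.232,.036)))
im=cv2.imread('pics/w2.png'); u,v=proj('w2',(.493,-.368,.05)).astype(int)
u0,v0=u-66,max(v-50,0); print(u0,v0)
cv2.imwrite('pics/crop3.png',cv2.resize(im[v0:v0+100,u0:u0+133],None,fx=6,fy=6,interpolation=cv2.INTER_CUBIC))
E
```

```text
[ 0.45370926 -0.369585    0.17939999] [269.82043868 144.93218353] [107.33663705 157.57434864]
202 92
```

View pics/crop3.png

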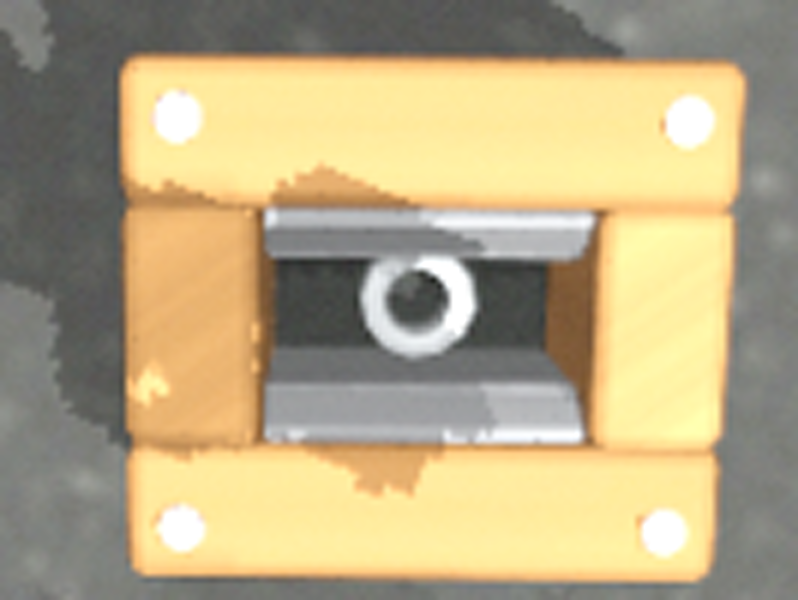

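The ring is clearly visible at crop (418,303), outer edges 360–478; block corners at (120,57), (745,65), (712,580), (133,575); pocket (262,208), (598,212), (585,443), (265,440).

```bash
python3 - <<'E'
from m import *
f='w2';A=(f,202,92,6)
print('cam',np.load('pics/w2.npz')['P'][:3,3])
info('bl',[P(*A,*c,.07) for c in [(120,57),(745,65),(712,580),(133,575)]])
info('pk',[P(*A,*c,.07) for c in [(262,208),(598,212),(585,443),(265,440)]])
for z in (.028,.031,.034):
    c=P(*A,418,303,z); print(z,c,np.linalg.norm(P(*A,360,303,z)-P(*A,478,303,z)))
# mill from here
im=cv2.imread('pics/w2.png'); u,v=proj(f,(.424,-.232,.036)).astype(int); print(u-66,v-50)
cv2.imwrite('pics/crop4.png',cv2.resize(im[v-50:v+50,u-66:u+67],None,fx=6,fy=6,interpolation=cv2.INTER_CUBIC))
b=(.493,-.368,.07); print(go([.467,-.084,.20],np.radians(-88)))
E
```

```text
cam [ 0.5158 -0.3464  0.3216]
bl [ 0.5114 -0.3195  0.07  ] len 0.0825 yaw -69.8
bl [ 0.54  -0.397  0.07 ] len 0.0703 yaw -159.3
bl [ 0.4742 -0.4218  0.07  ] len 0.0824 yaw 110.5
bl [ 0.4454 -0.3446  0.07  ] len 0.0706 yaw 20.8
bl centre [ 0.4928 -0.3707  0.07  ]
pk [ 0.4999 -0.3439  0.07  ] len 0.0453 yaw -69.7
pk [ 0.5156 -0.3864  0.07  ] len 0.0316 yaw -160.0
pk [ 0.4859 -0.3972  0.07  ] len 0.0446 yaw 110.4
pk [ 0.4703 -0.3553  0.07  ] len 0.0317 yaw 21.2
pk centre [ 0.4929 -0.3707  0.07  ]
0.028 [ 0.4922 -0.3719  0.028 ] 0.01881827271947889
0.031 [ 0.4924 -0.3716  0.031 ] 0.018625972183963675
0.034 [ 0.4927 -0.3714  0.034 ] 0.01843367164844838
41 107
[array([ 0.1147, -0.2619, -0.0202]), array([-0.08, -0.03, 18.99]), array([   0.04,   -0.11, -161.01])]
```

View pics/crop4.png

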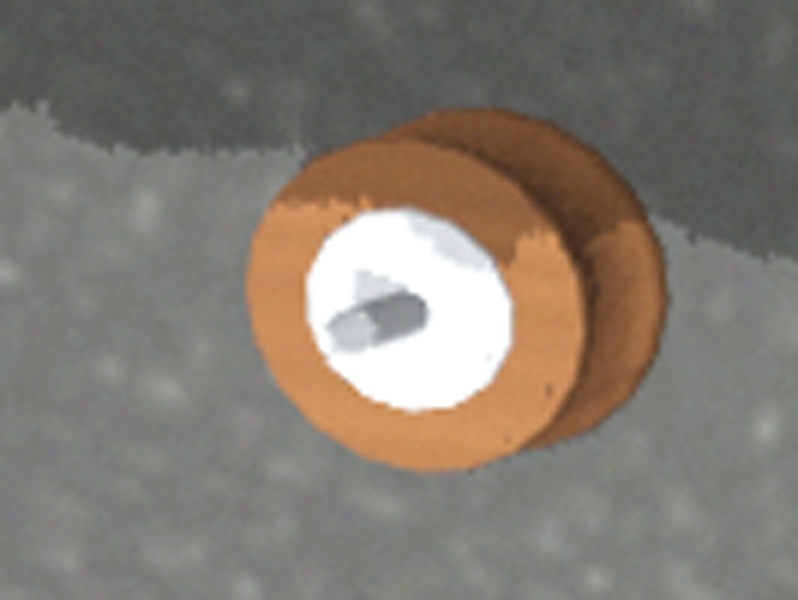

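```bash
python3 - <<'E'
from m import *
A=('w2',41,107,6)
print('plate',P(*A,409.5,309,.036),'rim',P(*A,416,304,.034),'spindle base',P(*A,418,315,.036),'tip',P(*A,338,332,.062))
print(tool()[0])
E
```

```text
plate [ 0.424  -0.2334  0.036 ] rim [ 0.4245 -0.2334  0.034 ] spindle base [ 0.4236 -0.2349  0.036 ] tip [ 0.4255 -0.2349  0.062 ]
[ 0.4537 -0.3696  0.1794]
```

Emit:
{"op": "arm_command", "data": {
  "commands": [0.115,-0.262,-0.02,0,0,19,0.95,0.115,-0.262,-0.02,0,0,19,0.95,0.115,-0.262,-0.02,0,0,19,0.95,0.115,-0.262,-0.02,0,0,19,0.95,0.115,-0.262,-0.02,0,0,19,0.95,0.115,-0.262,-0.02,0,0,19,0.95,0.115,-0.262,-0.02,0,0,19,0.95,0.115,-0.262,-0.02,0,0,19,0.95]
}}

```text
t: 3.6
eef_pos: [0.4673, -0.0831, 0.1998]
tool_rot: [-0.001, 1.0, 0.019, 0.0]
contact_force: [0.1, -0.2, -0.3]
gripper_width: 0.949
grasp_force: 0.0
```

```bash
python3 - <<'E'
from m import *
for i in range(2): snap('wrist','w3')
print(tool()[0],get_obs()['q'])
f='w3';im=cv2.imread('pics/w3.png'); u,v=proj(f,(.467,-.084,.09)).astype(int); u0,v0=max(u-66,0),max(v-50,0);print(u,v,u0,v0)
cv2.imwrite('pics/crop5.png',cv2.resize(im[v0:v0+100,u0:u0+133],None,fx=6,fy=6,interpolation=cv2.INTER_CUBIC))
E
```

```text
[ 0.4669 -0.0859  0.1998] [-0.7877  0.2755  1.0022  2.0988 -0.2947  0.9128 -1.1582]
253 189 187 139
```

View pics/crop5.png

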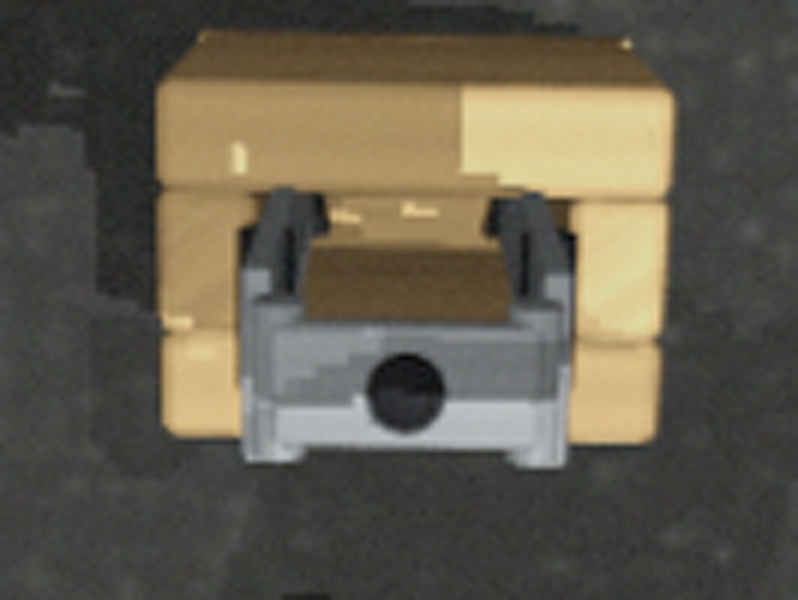

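The tongs hang straight in the stand; the head's knob is at (406,393), stand corners (157,82), (674,88), (658,442), (165,437).

```bash
python3 - <<'E'
from m import *
A=('w3',187,139,6)
info('st',[P(*A,*c,.066) for c in [(157,82),(674,88),(658,442),(165,437)]])
print('knob',P(*A,406,393,.132),'head sides',P(*A,245,395,.13),P(*A,570,395,.13))
for y in (-.0845,-.0855): print(go([.467,y,.072],np.radians(-88.5)))
E
```

```text
st [ 0.494  -0.0459  0.066 ] len 0.0783 yaw -88.7
st [ 0.4958 -0.1242  0.066 ] len 0.0567 yaw -178.4
st [ 0.4392 -0.1258  0.066 ] len 0.0788 yaw 91.4
st [ 0.4373 -0.0471  0.066 ] len 0.0568 yaw 1.2
st centre [ 0.4666 -0.0857  0.066 ]
knob [ 0.4669 -0.0847  0.132 ] head sides [ 0.4654 -0.0651  0.13  ] [ 0.4667 -0.1047  0.13  ]
[array([ 0.    , -0.0013,  0.1278]), array([-0.03, -0.03,  0.35]), array([   0.05,   -0.04, -179.65])]
[array([ 0.    , -0.0003,  0.1278]), array([-0.03, -0.03,  0.35]), array([   0.05,   -0.04, -179.65])]
```

Emit:
{"op": "arm_command", "data": {
  "commands": [0,-0.001,0.03,0,0,0.3,0.9,0,-0.001,0.06,0,0,0.3,0.85,0,-0.001,0.09,0,0,0.3,0.8,0,-0.001,0.115,0,0,0.3,0.75,0,-0.001,0.128,0,0,0.3,0.7,0,-0.001,0.128,0,0,0.3,0.65,0,-0.001,0.128,0,0,0.3,0.6,0,-0.001,0.128,0,0,0.3,0.6],
  "force": 20
}}

```text
t: 4.5
eef_pos: [0.4679, -0.0853, 0.0727]
tool_rot: [-0.0, 1.0, 0.013, 0.001]
contact_force: [-0.8, 0.1, -0.3]
gripper_width: 0.603
grasp_force: 0.0
```

Emit:
{"op": "arm_command", "data": {
  "commands": [0,0,0,0,0,0,0.575,0,0,0,0,0,0,0.575,0,0,0,0,0,0,0.565,0,0,0,0,0,0,0.565]
}}

```text
t: 4.9
eef_pos: [0.4672, -0.0846, 0.0717]
tool_rot: [-0.0, 1.0, 0.013, 0.0]
contact_force: [-0.0, -0.5, 0.1]
gripper_width: 0.565
grasp_force: 0.2
```

Emit:
{"op": "arm_command", "data": {
  "commands": [0,0,0,0,0,0,0.555,0,0,0,0,0,0,0.555,0,0,0,0,0,0,0.555]
}}

```text
t: 5.2
eef_pos: [0.4673, -0.0848, 0.0717]
tool_rot: [-0.0, 1.0, 0.013, 0.0]
contact_force: [-0.9, 1.1, 4.0]
gripper_width: 0.559
grasp_force: 6.9
```

Emit:
{"op": "arm_command", "data": {
  "commands": [0,0,0,0,0,0,0.55,0,0,0,0,0,0,0.55,0,0,0,0,0,0,0.55]
}}

```text
t: 5.5
eef_pos: [0.4673, -0.0851, 0.0717]
tool_rot: [0.0, 1.0, 0.013, 0.0]
contact_force: [0.5, 0.6, 5.2]
gripper_width: 0.548
grasp_force: 9.6
```

Emit:
{"op": "arm_command", "data": {
  "commands": [0,0,-0.005,0,0,0,0.55,0,0,-0.015,0,0,0,0.55,0,0,-0.03,0,0,0,0.55,0,0,-0.05,0,0,0,0.55,0,0,-0.075,0,0,0,0.55,0,0,-0.095,0,0,0,0.55,0,0,-0.1,0,0,0,0.55,0,0,-0.1,0,0,0,0.55]
}}

```text
t: 6.3
eef_pos: [0.4673, -0.0845, 0.172]
tool_rot: [-0.0, 1.0, 0.014, 0.001]
contact_force: [-0.0, 0.7, -1.4]
gripper_width: 0.554
grasp_force: 9.8
```

```bash
python3 - <<'E'
from m import *
for n in ('wrist','scene'): snap(n,n[0]+'4')
o=get_obs();print(tool()[0],o['gripper_width'],o['grasp_force'],o['contact_force'])
a=cv2.imread('pics/w4.png');b=cv2.imread('pics/s4.png')
e=tool()[0]; u,v=proj('s4',e-[0,0,.05]).astype(int); print(u,v)
b=cv2.resize(b[max(v-64,0):v+64,max(u-50,0):u+50],(375,480),interpolation=cv2.INTER_CUBIC)
a=cv2.resize(a[160:352,172:342],(425,480),interpolation=cv2.INTER_CUBIC)
cv2.imwrite('pics/c6.png',np.hstack([a,b]))
print(go([.467,-.085,.172],np.radians(-88.6)))
E
```

```text
[ 0.4664 -0.0845  0.1709] 0.547716172210939 9.831777960062027 [ 0.0334  1.2443 -0.3673]
181 182
[array([ 0.0006,  0.0005, -0.0011]), array([-0.01,  0.06,  0.14]), array([  -0.1 ,   -0.02, -179.86])]
```

View pics/c6.png

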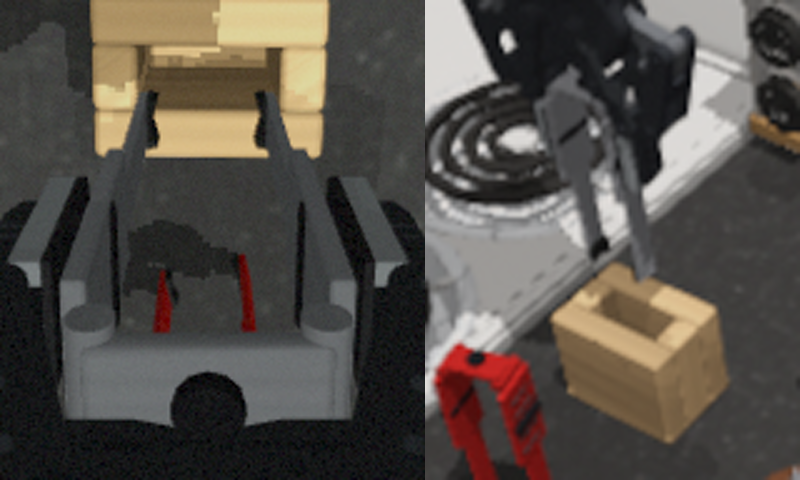

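Tongs held open, jaws at crop (152,95) and (263,95). I'll check their tip position for tilt and compute the move to the pocket.

```bash
python3 - <<'E'
from m import *
e,_=tool()
a=at_z('w4',172+152/2.5,160+95/2.5,.113);b=at_z('w4',172+263/2.5,160+95/2.5,.113)
print(a,b,(a+b)/2-e,np.linalg.norm(a-b))
k=at_z('w4',172+208/2.5,160+400/2.5,.171+.060); print('knob',k-e)
print(go([.480,-.340,.190],np.radians(-69.6)),go([.4927,-.3710,.175],np.radians(-69.6)))
print(proj('w4',e+[0,0,-.058]))
E
```

```text
[ 0.474  -0.0696  0.113 ] [ 0.4748 -0.1002  0.113 ] [ 0.008  -0.0004 -0.0579] 0.03065039518829697
knob [ 0.0019 -0.0006  0.0601]
[array([ 0.0067,  0.2557, -0.0192]), array([ -0.02,   0.06, -18.86]), array([  0.08,   0.03, 161.14])] [array([ 0.0186,  0.2871, -0.0042]), array([ -0.02,   0.06, -18.86]), array([  0.08,   0.03, 161.14])]
[254.1497 208.951 ]
```

```bash
python3 - <<'E'
from m import *
e,r=tool()
def cp(d): 
    u,v=proj('w4',e+np.array(d)); return np.round([(u-172)*2.5,(v-160)*2.5],1)
for dx in (-.002,0,.002):
    print(dx,[cp((dx+x,.013,z)) for x,z in ((.007,-.068),(-.007,-.068),(.007,-.058),(-.007,-.058))])
im=cv2.imread('pics/w4.png'); cv2.imwrite('pics/c7.png',cv2.resize(im[185:230,215:300],None,fx=9,fy=9,interpolation=cv2.INTER_CUBIC))
E
```

```text
-0.002 [array([161.1,  93.9]), array([160.6, 139.4]), array([159., 104.]), array([158.5, 151.5])]
0 [array([161.2,  87.2]), array([160.6, 133. ]), array([159.1,  97.1]), array([158.5, 144.8])]
0.002 [array([161.2,  80.6]), array([160.7, 126.6]), array([159.1,  90.2]), array([158.6, 138.1])]
```

View pics/c7.png

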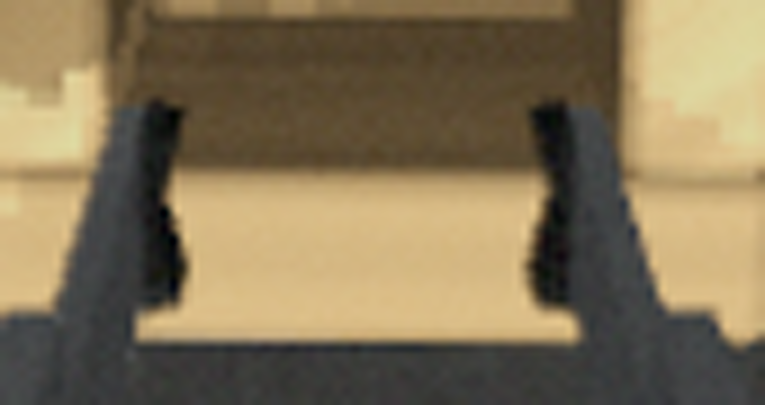

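Jaw ends sit at v≈196 and 219 against the predicted 194.9 and 218, so the jaws are about 0.8 mm towards −x of the TCP and 0.4 mm towards tool +y. I'm going above the pocket, closing slightly on the way.

Emit:
{"op": "arm_command", "data": {
  "commands": [0.019,0.287,-0.004,0,0,-18.9,0.545,0.019,0.287,-0.004,0,0,-18.9,0.54,0.019,0.287,-0.004,0,0,-18.9,0.54,0.019,0.287,-0.004,0,0,-18.9,0.54,0.019,0.287,-0.004,0,0,-18.9,0.54,0.019,0.287,-0.004,0,0,-18.9,0.54,0.019,0.287,-0.004,0,0,-18.9,0.54,0.019,0.287,-0.004,0,0,-18.9,0.54]
}}

```text
t: 7.2
eef_pos: [0.4921, -0.3725, 0.1739]
tool_rot: [-0.001, 0.984, 0.176, -0.001]
contact_force: [-0.8, 0.1, -1.1]
gripper_width: 0.542
grasp_force: 10.4
```

Emit:
{"op": "arm_command", "data": {
  "commands": [0,0,0,0,0,0,0.54,0,0,0,0,0,0,0.54,0,0,0,0,0,0,0.54]
}}

```text
t: 7.5
eef_pos: [0.4941, -0.3696, 0.1753]
tool_rot: [-0.0, 0.984, 0.178, 0.0]
contact_force: [-0.3, 0.4, -0.7]
gripper_width: 0.547
grasp_force: 10.4
```

```bash
python3 - <<'E'
from m import *
for i in range(2): snap('wrist','w5')
o=get_obs();print(o['t'],tool()[0],o['gripper_width'],o['grasp_force'],o['contact_force'],o['q'])
print(go([.4935,-.3701,.175],np.radians(-69.6)))
im=cv2.imread('pics/w5.png')
g=cv2.cvtColor(im,cv2.COLOR_BGR2HSV)[...,2]
for v in range(192,226,3): print(v,' '.join('%3d'%x for x in g[v,218:292:2]))
E
```

```text
7.6 [ 0.494  -0.3702  0.1756] 0.5442930716275622 10.437141805887222 [ 0.1007 -0.8676 -0.7749] [-0.0156  0.5475  0.7824  1.7917 -0.4545  0.9919 -0.2634]
[array([-0.0005, -0.0003,  0.0006]), array([-0.02, -0.02,  0.11]), array([   0.03,   -0.03, -179.89])]
192 255 255 255 255 255 200 171 120 117 116 114 120 120 116 117 116 117 116 118 115 119 116 118 119 117 113 118 115 121 123 125 138 154 255 255 255 255
195 255 255 255 255 255 196 145 115 106 116 117 118 115 117 116 118 115 118 117 116 117 118 115 116 118 118 119 111 109 123 119 134 163 255 255 255 255
198 255 255 255 255 255 202 153 130  48  47 119 123 123 122 123 122 118 121 123 122 118 119 120 120 118 118 121  61  51 137 154 134 174 255 255 255 255
201 255 255 255 255 255 189 146 139 102 143 180 178 180 179 179 179 181 179 178 177 179 177 179 178 177 178 176 134  75 116 152 154 182 255 255 255 255
204 255 255 255 255 255 149 143 139  98 177 183 184 181 182 184 184 181 184 182 183 184 184 182 181 181 180 181 181  74  94 149 152 191 255 255 255 255
207 255 255 255 255 220 145 132 138  97 197 206 209 208 210 210 210 210 209 204 211 2
[... 278 characters left out ...]
 255 255 255 255 255 255 255 255 255 255 255 255 255  64  66 120 131 139 144 144 255 255 255
216 255 255 255 147 144 136 163 153 101  65 255 255 255 255 255 255 255 255 255 255 255 255 255 255 255 255 255 119  96 121 130 131 144 143 255 255 255
219 190 184 183 146 144 160 165 188 212 237 255 255 255 255 255 255 255 255 255 255 255 255 255 255 255 255 255 255 219 193 132 132 141 144 149 195 188
222 145 145 137 142 127 166 168 255 255 255 255 255 255 255 255 255 255 255 255 255 255 255 255 255 255 255 255 255 255 255 140 131 130 144 134 143 150
225 144 140 122 142 134 166 169 255 255 255 255 255 255 255 255 255 255 255 255 255 255 255 255 255 255 255 255 255 255 255 198 133 132 143 132 143 146
```

Jaw gap ≈ 23.5 mm and centred. Descending into the pocket in steps.

Emit:
{"op": "arm_command", "data": {
  "commands": [-0.0005,-0.0003,0.01,0,0,0.1,0.54,-0.0005,-0.0003,0.02,0,0,0.1,0.54,-0.0005,-0.0003,0.03,0,0,0.1,0.54,-0.0005,-0.0003,0.04,0,0,0.1,0.54,-0.0005,-0.0003,0.045,0,0,0.1,0.54,-0.0005,-0.0003,0.05,0,0,0.1,0.54,-0.0005,-0.0003,0.055,0,0,0.1,0.54,-0.0005,-0.0003,0.06,0,0,0.1,0.54]
}}

```text
t: 8.4
eef_pos: [0.4932, -0.3713, 0.1153]
tool_rot: [0.0, 0.984, 0.176, 0.0]
contact_force: [0.6, -0.2, -0.6]
gripper_width: 0.536
grasp_force: 10.4
```

Emit:
{"op": "arm_command", "data": {
  "commands": [0,0,0.005,0,0,0,0.54,0,0,0.01,0,0,0,0.54,0,0,0.013,0,0,0,0.54,0,0,0.015,0,0,0,0.54,0,0,0.015,0,0,0,0.54]
}}

```text
t: 8.9
eef_pos: [0.493, -0.3711, 0.1003]
tool_rot: [-0.0, 0.984, 0.176, -0.0]
contact_force: [0.4, -0.3, -1.6]
gripper_width: 0.546
grasp_force: 10.4
```

Emit:
{"op": "arm_command", "data": {
  "commands": [0,0,0.003,0,0,0,0.54,0,0,0.006,0,0,0,0.54,0,0,0.009,0,0,0,0.54,0,0,0.009,0,0,0,0.54,0,0,0.009,0,0,0,0.54]
}}

```text
t: 9.4
eef_pos: [0.493, -0.3711, 0.0914]
tool_rot: [-0.0, 0.984, 0.176, -0.0]
contact_force: [-0.1, -0.4, -0.3]
gripper_width: 0.534
grasp_force: 10.4
```

Emit:
{"op": "arm_command", "data": {
  "commands": [0,0,0.002,0,0,0,0.54,0,0,0.004,0,0,0,0.54,0,0,0.004,0,0,0,0.54,0,0,0.004,0,0,0,0.54]
}}

```text
t: 9.8
eef_pos: [0.4932, -0.3713, 0.0877]
tool_rot: [0.0, 0.984, 0.176, 0.0]
contact_force: [0.9, -0.1, 1.6]
gripper_width: 0.54
grasp_force: 10.0
```

Emit:
{"op": "arm_command", "data": {
  "commands": [0,0,0.001,0,0,0,0.54,0,0,0.002,0,0,0,0.54,0,0,0.002,0,0,0,0.54]
}}

```text
t: 10.1
eef_pos: [0.4933, -0.3714, 0.0858]
tool_rot: [0.0, 0.984, 0.176, 0.0]
contact_force: [0.3, 0.0, 5.2]
gripper_width: 0.54
grasp_force: 9.8
```

The floor is felt at TCP z≈0.089. I'll back off slightly and squeeze gently.

Emit:
{"op": "arm_command", "data": {
  "commands": [0,0,-0.0025,0,0,0,0.54,0,0,-0.0045,0,0,0,0.54,0,0,-0.0045,0,0,0,0.53,0,0,-0.0045,0,0,0,0.52,0,0,-0.0045,0,0,0,0.51,0,0,-0.0045,0,0,0,0.5,0,0,-0.0045,0,0,0,0.5],
  "force": 20
}}

```text
t: 10.8
eef_pos: [0.493, -0.3712, 0.0899]
tool_rot: [0.0, 0.984, 0.176, -0.0]
contact_force: [0.2, -1.4, -2.1]
gripper_width: 0.506
grasp_force: 20.6
```

Emit:
{"op": "arm_command", "data": {
  "commands": [0,0,0,0,0,0,0.45,0,0,0,0,0,0,0.45],
  "force": 32
}}

```text
t: 11.0
eef_pos: [0.493, -0.3712, 0.09]
tool_rot: [0.0, 0.984, 0.176, -0.0]
contact_force: [0.3, -0.7, -2.0]
gripper_width: 0.504
grasp_force: 32.7
```

Emit:
{"op": "arm_command", "data": {
  "commands": [0,0,0,0,0,0,0.4,0,0,0,0,0,0,0.4,0,0,0,0,0,0,0.4],
  "force": 45
}}

```text
t: 11.3
eef_pos: [0.493, -0.3712, 0.09]
tool_rot: [0.0, 0.984, 0.176, -0.0]
contact_force: [0.6, -1.4, -3.0]
gripper_width: 0.495
grasp_force: 45.9
```

Emit:
{"op": "arm_command", "data": {
  "commands": [0,0,-0.003,0,0,0,0.4,0,0,-0.008,0,0,0,0.4,0,0,-0.014,0,0,0,0.4,0,0,-0.02,0,0,0,0.4,0,0,-0.026,0,0,0,0.4,0,0,-0.032,0,0,0,0.4,0,0,-0.038,0,0,0,0.4,0,0,-0.044,0,0,0,0.4]
}}

```text
t: 12.1
eef_pos: [0.4933, -0.3714, 0.1349]
tool_rot: [0.0, 0.984, 0.176, 0.0]
contact_force: [0.3, -0.8, -1.0]
gripper_width: 0.494
grasp_force: 46.2
```

Emit:
{"op": "arm_command", "data": {
  "commands": [0,0,-0.006,0,0,0,0.4,0,0,-0.015,0,0,0,0.4,0,0,-0.025,0,0,0,0.4,0,0,-0.035,0,0,0,0.4,0,0,-0.04,0,0,0,0.4,0,0,-0.04,0,0,0,0.4]
}}

```text
t: 12.7
eef_pos: [0.4935, -0.3715, 0.1751]
tool_rot: [0.001, 0.984, 0.176, 0.001]
contact_force: [-0.2, -0.3, -1.4]
gripper_width: 0.497
grasp_force: 46.2
```

```bash
python3 - <<'E'
from m import *
for i in range(2): snap('wrist','w6')
o=get_obs();print(o['t'],tool()[0],o['gripper_width'],o['grasp_force'],o['contact_force'])
print(go([.4242,-.2337,.175],np.radians(-69.6)))
g=cv2.cvtColor(cv2.imread('pics/w6.png'),cv2.COLOR_BGR2HSV)[...,2]
for v in range(186,226,2): print(v,' '.join('%3d'%x for x in g[v,226:286:2]))
E
```

```text
12.8 [ 0.493 -0.371  0.174] 0.49666065033748225 46.175830364227295 [ 0.2533  0.2004 -0.7294]
[array([-0.0169, -0.1526, -0.001 ]), array([-0.01, -0.  , -0.07]), array([ -0.  ,   0.02, 179.93])]
186 187 172 143  94  93  88  89  80  79  81  82  78  81  77  80  80  82  80  83  82  89  91  89  91  91  85 138 140 248 255
188 193 174 143 123 118 119 118 115 114 118 117 117 116 116 117 118 117 116 117 116 117 118 125 123 123 123 138 137 249 255
190 213 177 142 119 119 116 115 119 118 116 119 117 118 117 118 116 115 116 117 117 118 117 122 122 124 124 134 138 247 255
192 254 177 132 117 115 116 116 116 118 119 116 117 119 123 123 133 122 117 119 115 118 116 116 122 122 121 133 137 254 255
194 255 179 119 117 119 117 117 118 116 117 118 138 149 153 156 155 150 144 124 118 117 118 117 117 119 124 124 138 252 255
196 246 180 116 116 117 124 133  60  90 116 144 154 158 168 165 185 155 147 147 121  87  56 133 130 119 118 123 136 253 255
198 254 130 200 200 201 151 149  47  45 157 147 173 222 251 220 221 212 184 160 139  61  48 142 156 201 201 157 136 238 255
200 255 136 182 183 171 147 129  66  51
[... 872 characters left out ...]
 255 255 220 153 145 151 177 255 255 255  78  72 122 135 133 145 146 255 255 255
216 255 212 147 142 131 174 172 102  78 255 255 255 255 255 255 255 255 255 255 255 114  98 126 133 136 143 144 141 255 255
218 255 174 146 134 138 173 175 114 169 255 255 255 255 255 255 255 255 255 255 255 207 129 144 136 137 135 145 146 255 255
220 141 145 145 130 169 174 255 255 255 255 255 255 255 255 255 255 255 255 255 255 255 255 253 136 135 134 142 146 145 152
222 139 143 144 130 168 173 255 255 255 255 255 255 255 255 255 255 255 255 255 255 255 255 255 158 134 134 139 146 138 145
224 128 143 135 129 174 172 255 255 255 255 255 255 255 255 255 255 255 255 255 255 255 255 255 209 134 134 135 144 136 146
```

The ring sits squarely between the jaws: outer edges u≈242–267, hole u 248–261 and v≈202–215. Locate it relative to the TCP.

```bash
python3 - <<'E'
from m import *
e,r=tool(); print(e)
for u,v in ((254.5,208.7),(254.5,207.5)): 
    d=at_z('w6',u,v,e[2]-.0565)-e; print('ring in tool',r.inv().apply(d))
off=r.inv().apply(at_z('w6',254.5,208.5,e[2]-.0565)-e); off[2]=0
t=np.array([.4242,-.2337,0])-r.apply(off); print(t)
print(go([t[0],t[1],.15],np.radians(-69.6)))
E
```

```text
[ 0.493 -0.371  0.174]
ring in tool [0.0001 0.0003 0.0565]
ring in tool [0.0009 0.0003 0.0565]
[ 0.4239 -0.2335  0.    ]
[array([-0.0171, -0.1529,  0.024 ]), array([-0.01, -0.  , -0.07]), array([ -0.  ,   0.02, 179.93])]
```

Emit:
{"op": "arm_command", "data": {
  "commands": [-0.017,-0.05,0,0,0,0,0.4,-0.017,-0.103,0.01,0,0,0,0.4,-0.017,-0.103,0.02,0,0,0,0.4,-0.017,-0.103,0.02,0,0,0,0.4,-0.017,-0.103,0.02,0,0,0,0.4,-0.017,-0.103,0.02,0,0,0,0.4]
}}

```text
t: 13.4
eef_pos: [0.4421, -0.2823, 0.1547]
tool_rot: [0.001, 0.984, 0.176, 0.0]
contact_force: [-0.1, 0.8, -0.1]
gripper_width: 0.496
grasp_force: 46.3
```

```bash
python3 - <<'E'
from m import *
snap('wrist','w7')
o=get_obs();print(o['t'],tool()[0],o['gripper_width'],o['grasp_force'],o['contact_force'])
im=cv2.imread('pics/w7.png'); pu,pv=proj('w7',(.4242,-.2337,.036)); print('plate expected',pu,pv,'tip exp',proj('w7',(.4242,-.2337,.062)))
g=cv2.cvtColor(im,cv2.COLOR_BGR2HSV); m=((g[...,1]<40)&(g[...,2]>170)).astype(np.uint8)
n,l,s,c=cv2.connectedComponentsWithStats(m)
for i in range(1,n):
    if s[i,4]>150 and np.hypot(*(c[i]-[pu,pv]))<40:
        cn,_=cv2.findContours((l==i).astype(np.uint8),cv2.RETR_EXTERNAL,cv2.CHAIN_APPROX_NONE)
        E=cv2.fitEllipse(cv2.convexHull(cn[0])); print(s[i],c[i],E, at_z('w7',*E[0],.036))
V=g[...,2]; pu,pv=int(pu),int(pv)
for v in range(pv-24,pv+24,3): print(v,' '.join('%3d'%x for x in V[v,pu-34:pu+36:3]))
E
```

```text
13.45 [ 0.442  -0.2822  0.1546] 0.49549815451084556 46.324090361595154 [ 0.4691 -0.5856 -1.5816]
plate expected 195.77173520019872 186.48816111063542 tip exp [189.7872 194.4989]
[178 170  36  35 900] [195.4978 186.6878] ((195.3627471923828, 186.82969665527344), (33.8854866027832, 36.330162048339844), 109.70469665527344) [ 0.4238 -0.2335  0.036 ]
162 112 119  78  69  72  91 119 124 122 122 119 120 120 124 122 121 124  80  76  86  88  82  85 104
165 114 118  74  68  77 123 119 120 122 119 119 120 120 121 123 122 124 127 111  71  85  86 103  76
168 109 108  73  68 126 127 126 125 124 125 124 121 122 118 121 120 120 119 119  89  68  87  88  64
171  96 102  68 114 126 126 128 133 127 187 198 203 203 195 146 125 124 125 124 124  82  84  88  91
174 102 102  76 139 169 170 170 170 255 255 255 205 200 203 255 168 127 128 127 131 126  93 123 121
177 104 107 129 176 177 175 176 255 255 255 255 255 255 220 255 255 241 174 121 124 123  78 114 121
180 105 105 161 173 172 172 236 255 255 200 251 255 255 255 255 255 255 178 141 117 119 103 110 129
183 108 100 168 171 167 171 252 255 255 199 197 192 252 255 255 255 255 239 178 180 179 137 120 138
186 104 105 166 173 172 172 255 255 255 216 160 110 118 255 255 255 255 255 172 172 173 172 116 149
189 105 105 161 176 177 174 254 255 255 229 156 121 121 255 255 255 255 255 170 169 171 171 122 100
192 112 106 146 175 177 175 236 255 255 152 164 175 226 255 255 255 255 255 170 171 172 170 122  91
195 127 111 102 173 176 177 145 255 255 246 196 202 255 255 255 255 227 184 177 176 161 153  78  91
198 106 100 100 157 176 173 172 183 255 255 255 255 255 255 255 255 219 177 178 179 175 107  92  92
201 102 105 106 101 177 178 176 176 175 254 255 255 255 240 255 214 173 161 171 151 145  89  92  89
204 107 107 108 102  98 177 179 177 180 166 163 206 191 162 161 165 177 179 163 160  93  96  90  90
207 105 109 110 106 100 104 174 161 165 167 165 166 165 165 166 165 164 163 159  92  96  98  90  90
```

```bash
python3 -c "
from m import *
print(tool()[0],go([.4237,-.2333,.145],np.radians(-69.6)))"
```

```text
[ 0.442  -0.2822  0.1546] [array([-0.0002, -0.0523,  0.0095]), array([ 0.11, -0.02, -0.16]), array([ -0.03,  -0.17, 179.84])]
```

Emit:
{"op": "arm_command", "data": {
  "commands": [-0.0002,-0.0263,0.001,0.1,0,0,0.4,-0.0002,-0.0523,0.003,0.1,0,0,0.4,-0.0002,-0.0523,0.008,0.1,0,0,0.4,-0.0002,-0.0523,0.009,0.1,0,0,0.4,-0.0002,-0.0523,0.009,0.1,0,0,0.4,-0.0002,-0.0523,0.009,0.1,0,0,0.4,-0.0002,-0.0523,0.009,0.1,0,0,0.4]
}}

```text
t: 14.15
eef_pos: [0.4232, -0.2324, 0.1452]
tool_rot: [-0.0, 0.984, 0.176, -0.0]
contact_force: [-0.8, 0.7, -0.7]
gripper_width: 0.495
grasp_force: 46.4
```

```bash
python3 - <<'E'
from m import *
snap('wrist','w8'); snap('wrist','w8')
o=get_obs();print(o['t'],tool()[0],o['grasp_force'],o['contact_force'],go([.4237,-.2333,.105],np.radians(-69.6)))
f='w8';im=cv2.imread('pics/w8.png'); pu,pv=proj(f,(.4238,-.2335,.036)); print(pu,pv,'tip',proj(f,(.4238,-.2335,.062)))
V=cv2.cvtColor(im,cv2.COLOR_BGR2HSV)[...,2]
for v in range(170,224,2): print(v,' '.join('%3d'%x for x in V[v,226:286:2]))
E
```

```text
14.25 [ 0.4231 -0.232   0.1452] 46.356419920921326 [0.0906 0.2273 0.6407] [array([0.0001, 0.0015, 0.0402]), array([-0.08, -0.01, -0.12]), array([ -0.01,   0.12, 179.88])]
256.36485330860705 188.99837655875262 tip [256.4979 197.5971]
170  69  94  91 119 133 130 132 131 128 127 128 123 127 126 165 171 134 172 180 181 179 178 176 175 176 177 177 152 112 131
172  71  92  99 128 131 130 131 133 131 131 132 135 171 183 197 255 255 255 187 177 174 185 183 181 181 180 180 181 145 129
174  92  87 120 125 126 125 125 126 128 124 145 201 202 204 205 255 255 255 255 255 233 182 191 187 188 187 187 186 183 130
176  93 111 121 121 124 121 122 122 110 185 209 203 203 203 204 255 255 255 255 255 255 242 188 185 187 187 189 188 190 155
178  95 122 127 125 126 127 124 126 217 204 207 203 202 202 205 206 255 255 255 255 255 255 242 174 181 180 184 185 184 182
180  88 124 128 128 142 144 131 162 255 203 207 202 203 202 205 255 255 255 255 255 255 255 255 237 176 176 174 176 177 178
182  95 124 124 125 165 169 175 253 255 203 205 202 202 202 205 255 255 255 255 255 255 255 255 255 176 178 178 177 178 173
[... 1780 characters left out ...]
 255 183 110 110 109 109 111 128 181 164  86  48  91  96 104 110 109  95  93  95
214  96  95 109 110  96 135 135  72  41 218 248 255 176 117 113 113 140 237 244 191  44  42  97 101 104 112 108  95  94  93
216 101 102 108 108 130 134 135  74  53  90 228 253 255 254 221 245 246 204 246 195  48  76  99 100 100 110 109 107  98  98
218 106 108 112 103 128 136 130  74  77  91 130 220 236 246 248 243 244 232 112  98  73  72  95 100 103 102 111 110 101 104
220 106 106 109  95 132 133 107  97  94  95  96  91  88 191 204 170 140  95  94 101 103 103  99 104 101 102 110 112 108 109
222 100 109 106 102 134 134  92  93  92  92  93  95  93  93  97  95  94 102  99 100 101 107  99 103 101  98 108 110 103 112
```

Emit:
{"op": "arm_command", "data": {
  "commands": [0,0,0,0,0,0,0.4,0,0,0,0,0,0,0.4]
}}

```text
t: 14.45
eef_pos: [0.423, -0.2316, 0.1451]
tool_rot: [-0.001, 0.984, 0.176, -0.0]
contact_force: [0.2, 0.3, -1.2]
gripper_width: 0.5
grasp_force: 46.4
```

```bash
python3 - <<'E'
from m import *
snap('wrist','w9')
print(go([.4237,-.2333,.105],np.radians(-69.6)))
V=cv2.cvtColor(cv2.imread('pics/w9.png'),cv2.COLOR_BGR2HSV)[...,2]
for v in range(184,196,2): print(v,' '.join('%3d'%x for x in V[v,240:272]))
print(go([.4237,-.2333,.105],np.radians(-69.6)),get_obs()['eef_pos'])
E
```

```text
[array([0.    , 0.002 , 0.0401]), array([-0.1 , -0.  , -0.08]), array([ -0.  ,   0.16, 179.92])]
184 196 197 202 203 204 206 204 203 203 202 204 202 202 201 205 204 255 255 255 255 255 255 255 255 255 255 255 255 255 255 255 255
186 194 198 202 203 201 204 204 204 201 201 203 177 173 194 194 163 138 117 157 229 255 255 255 255 255 255 255 255 255 255 255 255
188 197 198 200 202 201 199 217 255 214 199 200 176 172 154 113 105 110 110 108 112 117 255 255 255 255 255 255 255 255 255 255 255
190 250 208 199 248 255 255 255 252 253 253 254 254 254 171 109 104 108 114 106 109 113 199 253 255 255 255 255 255 255 255 255 255
192 246 249 252 253 253 254 253 252 253 247 247 247 244 173 129 133 126 131 129 125 119 193 252 255 255 255 255 255 255 255 255 255
194 240 250 253 252 252 254 253 245 201 131 117 117 119 117 118 117 118 117 114 113 115 150 242 255 255 255 255 255 255 255 255 255
[array([0.    , 0.002 , 0.0401]), array([-0.1 , -0.  , -0.08]), array([ -0.  ,   0.16, 179.92])] [ 0.423  -0.2315  0.1451]
```

Spindle centre u≈257 against ring centre 254.5, so about 2 mm in tool +y, agreeing with the pose. I'll correct, then lower.

Emit:
{"op": "arm_command", "data": {
  "commands": [0,0.002,0,0,0,0,0.4,0,0.002,0.008,0,0,0,0.4,0,0.002,0.01,0,0,0,0.4,0,0.002,0.01,0,0,0,0.4,0,0.002,0.01,0,0,0,0.4]
}}

```text
t: 15.0
eef_pos: [0.4235, -0.2334, 0.1349]
tool_rot: [-0.001, 0.984, 0.176, -0.0]
contact_force: [-0.1, 0.1, -0.3]
gripper_width: 0.496
grasp_force: 46.4
```

```bash
python3 - <<'E'
from m import *
snap('wrist','w10')
print(go([.4237,-.2333,.105],np.radians(-69.6)))
V=cv2.cvtColor(cv2.imread('pics/w10.png'),cv2.COLOR_BGR2HSV)[...,2]
for v in range(184,220,2): print(v,' '.join('%3d'%x for x in V[v,238:272]))
E
```

```text
[array([0.0001, 0.    , 0.03  ]), array([-0.1 ,  0.01, -0.08]), array([  0.01,   0.16, 179.92])]
184 188 204 207 207 206 226 255 255 255 219 206 208 207 206 207 209 210 208 207 204 207 207 255 255 255 255 255 255 255 255 255 255 255 255
186 255 235 229 228 211 208 208 207 204 205 207 206 207 207 209 210 209 210 205 208 206 255 255 255 255 255 255 255 255 255 255 255 255 255
188 255 255 255 255 222 207 208 205 205 205 206 203 201 201 178 175 168 192 196 196 205 208 207 255 255 255 255 255 255 255 255 255 255 255
190 204 206 207 204 202 207 208 206 181 198 202 180 176 160 119 110 109 109 112 108 136 173 255 255 255 255 255 255 255 255 255 255 255 255
192 181 198 181 178 177 179 176 177 174 176 177 172 168 120 112 112 113 116 113 107 107 159 255 255 255 255 255 255 255 255 255 255 255 255
194 173 179 177 178 203 181 176 177 175 171 148 122 119 118 122 124 123 123 120 118 119 115 154 220 250 255 255 255 255 255 255 255 255 255
196 216 210 119  68 202 241 251 204 127 112 118 123 123 117 121 124 128 140 140 133 120 115 117 115 111 186 251 251 190 172  86 245 233 228
198 112  68  36  37  35
[... 816 characters left out ...]

210 125  86  63  37 160 231 248 255 255 210 139 109 108 150 216 244 246 224 197 188 127 110 105 117 168 174 172 170 159  82  39  44  90 105
212 127  82  74  39  71 227 242 255 255 254 186 128 111 112 114 110 111 111 109 111 111 110 136 186 180 172 171 165  93  44  44  51  99 105
214 139  86  75  61  41 137 222 238 252 255 255 237 180 141 117 117 114 113 115 116 143 185 242 247 250 249 251 155  50  50  57  72 103 105
216 138  86  76  71  60  91 161 194 233 246 255 255 255 255 255 242 226 236 250 250 251 252 248 246 246 236 208 119  53  70  71  74 103 102
218 136  90  74  74  87 137 163 166 180 206 223 234 242 246 250 254 252 248 248 249 248 244 236 205 173 166 169 149 102  73  74  74 101 104
```

Emit:
{"op": "arm_command", "data": {
  "commands": [0,0.0005,0.003,0,0,0,0.4,0,0.0005,0.006,0,0,0,0.4,0,0.0005,0.009,0,0,0,0.4,0,0.0005,0.011,0,0,0,0.4,0,0.0005,0.013,0,0,0,0.4,0,0.0005,0.013,0,0,0,0.4]
}}

```text
t: 15.65
eef_pos: [0.4237, -0.2337, 0.1218]
tool_rot: [-0.001, 0.984, 0.176, -0.0]
contact_force: [-0.2, -0.3, -0.9]
gripper_width: 0.495
grasp_force: 46.4
```

```bash
python3 - <<'E'
from m import *
snap('wrist','w11'); o=get_obs()
print(o['contact_force'],o['torque'],go([.4237,-.2333,.105],np.radians(-69.6)))
V=cv2.cvtColor(cv2.imread('pics/w11.png'),cv2.COLOR_BGR2HSV)[...,2]
for v in range(194,222,2): print(v,' '.join('%3d'%x for x in V[v,238:272]))
E
```

```text
[-0.2883 -0.5504 -1.0282] [-0.0286 -0.0094 -0.0127] [array([ 0.0001, -0.0004,  0.0169]), array([-0.11,  0.02, -0.08]), array([  0.02,   0.17, 179.92])]
194 179 181 180 244 252 216 182 179 178 174 150 126 124 123 124 121 124 123 122 117 116 121 129 155 170 177 178 206 255 255 255 255 255 255
196 161 143  87  74 136 240 253 175 120 119 125 122 129 123 121 130 143 146 145 132 123 122 113 114 109 136 172 247 194 176  85 247 236 233
198 117  68  33  30  39  88 124 118 117 122 141 190 213 196 190 189 188 188 187 211 204 175 145 129 118 107 151 119  55  31  41  49 117 122
200 104  74  60  50  46  92 114 127 163 184 188 190 182 177 175 176 175 173 174 176 175 179 180 179 170 133 112  95  52  41  40  49  95 120
202 127  82  77  55  64 113 167 183 187 183 179 174 167 154 150 145 123 135 141 155 165 169 171 173 178 176 158 122  83  53  48  48  91 113
204 127  87  76  93 109 183 200 188 180 174 189 229 161 134 136 138 137 136 134 131 123 204 182 173 173 175 172 172 161  80  50  53  95 106
206 126  88  73  65 172 237 252 255 255 183 222 255 229 155 132 159 163 154 129 125 183 255 235 163 171 174 
[... 311 characters left out ...]

212 130  87  78  48  70 230 245 255 255 255 190 133 116 116 113 113 113 116 114 112 114 112 137 222 247 193 173 167  94  38  48  46 103 107
214 129  86  73  65  43 140 225 241 255 255 255 239 181 143 120 117 118 117 120 119 146 207 245 250 252 189 171 112  48  46  49  53 103 105
216 141  87  72  78  57  96 167 209 237 249 255 255 255 255 255 246 229 239 254 254 245 253 251 250 252 240 211 122  52  71  61  56 104 106
218 135  86  78  86  98 150 175 177 189 212 225 236 244 248 252 255 255 252 251 253 251 247 239 208 183 178 177 157 104  91  81  79 104 108
220 161 171 172 173 174 172 173 172 177 176 176 175 178 189 213 228 219 207 205 205 192 179 178 178 178 178 177 177 177 173 175 174 143 107
```

The spindle tip is inside the ring's hole and centred. Lowering onto the plate.

Emit:
{"op": "arm_command", "data": {
  "commands": [0,0,0.004,0,0,0,0.4,0,0,0.008,0,0,0,0.4,0,0,0.011,0,0,0,0.4,0,0,0.014,0,0,0,0.4,0,0,0.0155,0,0,0,0.4,0,0,0.0165,0,0,0,0.4,0,0,0.0165,0,0,0,0.4]
}}

```text
t: 16.4
eef_pos: [0.4238, -0.2337, 0.1054]
tool_rot: [-0.001, 0.984, 0.176, -0.0]
contact_force: [-0.2, -0.5, -1.0]
gripper_width: 0.494
grasp_force: 46.4
```

Emit:
{"op": "arm_command", "data": {
  "commands": [0,0,0.0005,0,0,0,0.4,0,0,0.001,0,0,0,0.4]
}}

```text
t: 16.6
eef_pos: [0.4242, -0.2339, 0.1049]
tool_rot: [-0.001, 0.984, 0.176, 0.0]
contact_force: [-0.8, 1.6, 6.7]
gripper_width: 0.49
grasp_force: 46.8
```

Contact with the plate at the expected height. Opening the tongs.

Emit:
{"op": "arm_command", "data": {
  "commands": [0,0,-0.0004,0,0,0,0.49,0,0,-0.0004,0,0,0,0.51,0,0,-0.0004,0,0,0,0.525,0,0,-0.0004,0,0,0,0.54,0,0,-0.0004,0,0,0,0.545,0,0,-0.0004,0,0,0,0.545],
  "force": 20
}}

```text
t: 17.2
eef_pos: [0.4238, -0.2337, 0.1049]
tool_rot: [-0.001, 0.984, 0.176, -0.0]
contact_force: [0.6, 0.3, -0.9]
gripper_width: 0.542
grasp_force: 10.1
```

```bash
python3 - <<'E'
from m import *
snap('wrist','w12'); o=get_obs()
print(o['gripper_width'],o['grasp_force'],o['contact_force'],go([.4237,-.2333,.105],np.radians(-69.6)))
V=cv2.cvtColor(cv2.imread('pics/w12.png'),cv2.COLOR_BGR2HSV)[...,2]
for v in range(192,224,2): print(v,' '.join('%3d'%x for x in V[v,226:286:2]))
E
```

```text
0.5445614360106565 10.121665298938751 [ 0.6086 -0.6249 -0.2028] [array([ 0.0001, -0.0004, -0.0001]), array([-0.1 ,  0.  , -0.08]), array([  0.  ,   0.16, 179.92])]
192 135 179 135 186 192 153 212 211 213 210 210 209 203 205 202 184 206 212 210 207 208 208 210 190 143 185 186 188 186 187
194 130 132 135 132 185 255 216 209 212 208 209 170 125 124 119 124 123 141 200 207 207 208 210 210 135 171 176 185 183 184
196 129 128 111  89 124 240 199 207 209 178 133 126 128 132 138 135 124 120 116 198 207 210 210 198 105  99 114 185 188 186
198 128 115 123  65  37 136 180 182 180 137 117 144 182 190 214 217 185 142 116 108 177 201 203 127  37  50 123 154 190 194
200 130 117 123  82  57 223 218 181 181 118 164 189 185 177 176 174 180 182 174 109 155 181 180 162  44  56 119 124 190 189
202 124 122 122  85  75 251 251 180 161 171 186 184 168 134 125 120 164 172 179 165 144 179 180 181  70  60 116 125 181 186
204 112 116 123  85  93 255 200 180 138 242 182 172 118 112 113 112 111 160 175 176 141 180 180 179  88  56 114 124 142 184
206 116 116 132  89 124 255 255 219 178 215 208 214 129 116 120 114 
[... 347 characters left out ...]
 255 190 131 140 140 133 125 125 184 255 217 255 202 101  36  67 104 107 118 119
214 118 100 133  89  74  36 253 255 255 243 255 255 185 137 157 130 150 243 253 255 255 255 221 123  44  46 104 105 116 121
216 118 128 133  89  74  70 240 255 255 255 242 255 255 201 183 216 255 252 253 255 255 255 255 101  47  64 104 106 113 115
218 111 128 138  97  89 143 172 237 255 255 254 244 247 255 255 252 253 248 255 255 255 255 178 139  86  81 105 103 109 119
220 104 131 136 155 172 173 172 174 220 255 255 255 255 251 250 255 255 253 255 254 213 172 172 173 173 159 106 106 104 116
222 103 135 135 174 175 175 173 177 174 174 216 249 255 255 255 255 253 248 230 177 172 174 173 173 173 174 110 105 104 115
```

Jaws clear the ring by about 6 px on each side. Raising straight up.

Emit:
{"op": "arm_command", "data": {
  "commands": [0,0,-0.003,0,0,0,0.545,0,0,-0.008,0,0,0,0.545,0,0,-0.015,0,0,0,0.545,0,0,-0.025,0,0,0,0.545,0,0,-0.04,0,0,0,0.545,0,0,-0.06,0,0,0,0.545,0,0,-0.068,0,0,0,0.545,0,0,-0.068,0,0,0,0.545]
}}

```text
t: 18.05
eef_pos: [0.4248, -0.2341, 0.1742]
tool_rot: [-0.001, 0.984, 0.177, 0.001]
contact_force: [0.5, 0.4, -2.0]
gripper_width: 0.542
grasp_force: 10.1
```

```bash
python3 - <<'E'
from m import *
snap('wrist','w13'); o=get_obs()
print(o['t'],o['gripper_width'],o['grasp_force'],tool()[0])
t=(.4674,-.0846)
print(go([*t,.172],np.radians(-88.5)))
# ring expected px
f='w13'
c=[.4238,-.2335]
print(proj(f,[*c,.048]),proj(f,[*c,.062]),proj(f,[*c,.036]))
V=cv2.cvtColor(cv2.imread('pics/w13.png'),cv2.COLOR_BGR2HSV)[...,2]
for v in range(168,200,2): print(v,' '.join('%3d'%x for x in V[v,230:280:2]))
E
```

```text
18.1 0.5473882588829426 10.12531042098999 [ 0.4243 -0.2337  0.1733]
[array([ 0.0923, -0.1248,  0.0016]), array([-0.09, -0.07, 18.85]), array([   0.09,   -0.13, -161.15])]
[253.6715 185.4905] [253.6071 189.4038] [253.7219 182.4279]
168 155 175 180 159 180 159 140 123 163 201 200 202 255 255 255 215 180 181 180 180 180 179 181 177 116
170 171 173 173 174 172 168 172 220 202 199 201 212 255 255 255 255 255 197 181 185 185 186 185 185 160
172 175 175 173 174 175 127 255 255 201 200 200 202 235 255 255 255 255 255 193 178 179 182 182 182 179
174 179 181 178 176 176 255 216 230 199 201 190 176 154 240 255 255 255 255 255 188 173 173 174 174 175
176 173 175 175 174 191 255 199 202 196 154 123 135 138 132 112 255 255 255 255 248 172 175 173 173 174
178 171 171 171 172 255 249 199 201 129 144 210 209 206 255 233 134 255 255 255 255 183 180 180 178 178
180 173 173 174 169 255 255 209 198 210 233 195 179 165 189 255 254 185 255 255 255 197 177 179 179 181
182 172 173 174 125 255 255 204 158 254 255 118 108 106 110 235 255 234 255 255 255 198 171 171 172 172
184 175 175 174 175 255 255 220 185 255 200 148 132 139 122 160 251 255 255 255 255 193 172 171 170 172
186 178 177 177 179 252 255 255 228 255 172 143 143 159 169 144 248 255 255 255 255 190 175 173 173 175
188 177 177 165 161 184 250 249 217 255 231 141 158 186 174 141 255 255 255 255 255 163 158 172 172 173
190 177 171 163 160 127 247 249 247 229 255 209 231 255 160 235 246 238 255 213 193 162 163 176 175 173
192 170 157 156 158 156 201 248 247 240 232 249 250 244 246 242 246 255 255 236 162 162 162 178 180 176
194 154 158 157 158 160 161 180 246 250 248 240 235 239 233 223 253 254 247 167 160 160 160 166 179 123
196 119 129 117 146 161 161 162 188 240 249 252 250 250 251 250 245 202 160 160 159 161 151  74 108  98
198 111  63  30  80 164 165 164 165 164 169 217 243 241 219 198 167 162 161 162 162 162 114  36  47 113
```

The ring stays flat round the spindle. Returning the tongs to the stand.

Emit:
{"op": "arm_command", "data": {
  "commands": [0.092,-0.125,0,0,0,18.9,0.545,0.092,-0.125,0,0,0,18.9,0.545,0.092,-0.125,0,0,0,18.9,0.545,0.092,-0.125,0,0,0,18.9,0.545,0.092,-0.125,0,0,0,18.9,0.545,0.092,-0.125,0,0,0,18.9,0.545,0.092,-0.125,0,0,0,18.9,0.545]
}}

```text
t: 18.8
eef_pos: [0.466, -0.0864, 0.173]
tool_rot: [-0.001, 1.0, 0.011, -0.001]
contact_force: [0.0, -1.7, -0.7]
gripper_width: 0.55
grasp_force: 10.2
```

```bash
python3 -c "
from m import *
snap('wrist','w14')
print(tool()[0],go([.4673,-.0849,.072],np.radians(-88.5)))"
```

```text
[ 0.4661 -0.0864  0.1731] [array([ 0.0013, -0.0014,  0.1011]), array([-0.08,  0.04, -0.25]), array([  0.07,   0.13, 179.75])]
```

Emit:
{"op": "arm_command", "data": {
  "commands": [0.001,-0.001,0.015,0,0,0,0.545,0.001,-0.001,0.03,0,0,0,0.545,0.001,-0.001,0.04,0,0,0,0.545,0.001,-0.001,0.05,0,0,0,0.545,0.001,-0.001,0.06,0,0,0,0.545,0.001,-0.001,0.07,0,0,0,0.545,0.001,-0.001,0.08,0,0,0,0.545,0.001,-0.001,0.09,0,0,0,0.545]
}}

```text
t: 19.65
eef_pos: [0.4677, -0.0835, 0.0824]
tool_rot: [-0.001, 1.0, 0.012, -0.0]
contact_force: [0.1, 0.0, -1.3]
gripper_width: 0.545
grasp_force: 10.2
```

Emit:
{"op": "arm_command", "data": {
  "commands": [0,0,0.005,0,0,0,0.545,0,0,0.009,0,0,0,0.545,0,0,0.01,0,0,0,0.545,0,0,0.01,0,0,0,0.545]
}}

```text
t: 20.05
eef_pos: [0.4678, -0.0835, 0.0732]
tool_rot: [-0.001, 1.0, 0.012, -0.0]
contact_force: [-0.3, 0.4, -0.9]
gripper_width: 0.546
grasp_force: 10.2
```

Emit:
{"op": "arm_command", "data": {
  "commands": [0,0,0.001,0,0,0,0.545,0,0,0.002,0,0,0,0.545,0,0,0.002,0,0,0,0.545]
}}

```text
t: 20.35
eef_pos: [0.4682, -0.0835, 0.0717]
tool_rot: [-0.001, 1.0, 0.012, 0.0]
contact_force: [-1.3, 0.3, 4.5]
gripper_width: 0.545
grasp_force: 8.6
```

Shoulders rest on the stand. Release and rise.

Emit:
{"op": "arm_command", "data": {
  "commands": [0,0,0,0,0,0,0.57,0,0,0,0,0,0,0.65,0,0,0,0,0,0,0.75,0,0,0,0,0,0,0.85,0,0,0,0,0,0,0.9,0,0,-0.02,0,0,0,0.9,0,0,-0.05,0,0,0,0.95,0,0,-0.09,0,0,0,0.95]
}}

```text
t: 21.15
eef_pos: [0.4665, -0.0837, 0.1612]
tool_rot: [-0.0, 1.0, 0.012, -0.002]
contact_force: [0.8, 1.0, 1.2]
gripper_width: 0.954
grasp_force: 0.0
```

Emit:
{"op": "arm_command", "data": {
  "commands": [0,0,-0.04,0,0,0,0.95,0,0,-0.04,0,0,0,0.95,0,0,-0.04,0,0,0,0.95,0,0,-0.04,0,0,0,0.95]
}}

```text
t: 21.55
eef_pos: [0.4669, -0.0833, 0.2003]
tool_rot: [-0.001, 1.0, 0.013, -0.001]
contact_force: [-0.6, -0.7, -0.3]
gripper_width: 0.953
grasp_force: 0.0
```

```bash
python3 - <<'E'
from m import *
for n in ('wrist','scene'): snap(n,n[0]+'15')
o=get_obs(); print(o['t'],o['eef_pos'],o['contact_force'])
# compare scene with start: stand, mill, bystander regions
a=cv2.imread('pics/scene0.png').astype(int);b=cv2.imread('pics/s15.png').astype(int)
d=np.abs(a-b).sum(2)>90
for n,(u,v) in dict(tongs=(185,190),mill=(230,250),block=(308,245),lemon=(294,171),op=(256,201),mug=(340,200)).items(): print(n,d[v-18:v+18,u-18:u+18].mean())
# knob in wrist view
g=cv2.cvtColor(cv2.imread('pics/w15.png'),cv2.COLOR_BGR2GRAY); u,v=proj('w15',(.4669,-.0847,.132)).astype(int); print(u,v)
for y in range(v-10,v+11,2): print(y,' '.join('%3d'%x for x in g[y,u-34:u+36:3]))
E
```

```text
21.65 [ 0.4668 -0.0836  0.2001] [-0.663   0.9374 -0.921 ]
tongs 0.13734567901234568
mill 0.031635802469135804
block 0.004629629629629629
lemon 0.0
op 0.0
mug 0.0
256 203
193 184 136 127 126 140 141 144 144 144 189 145 144 139 140 141 117 115 137 138 126  93 175 181 201
195 183 182 122 125 149 146 146 144 145 123 119 109 118 119 116 115 118 116 115 101  77 154 153 152
197 191 188 124 126 143 143 142 139 118 115  27  27  12 113 114 112 113 114 113 102  78 186 186 186
199 189 188 130 127 143 144 119 119 117  72  27  24  26 103 116 114 114 115 113 104 106 191 193 192
201 187 187 133 124 147 142 119 120 118  41  25  21  31  55 119 117 117 115 116 106  96 188 187 189
203 189 187 146 122 136 113 116 115 136  33  34  33  33  29 110 113 111 115 109 105 137 187 187 187
205 190 191 143 121 117 134 136 116 184  65  43  47  53 146 186 189 132 132 134 170 154 189 189 189
207 192 193 129 120 115 181 180 181 183 180  48  46  50 178 183 184 145 187 180 169 167 192 195 193
209 191 190 125 147 177 180 181 182 180 181 162 104 179 182 183 184 182 183 177 169 163 190 190 189
211  75  78 112 147 169 160 152 152 153 153 154 153 153 154 154 155 154 159 166 168 148 169 170 169
213  69  73 112 143 186 151  62  57  57  58  60  61  61  56  61  62  60 125 181 163  87  55  60  60
```

Tongs knob at (255,203), exactly as predicted for tongs hanging in the stand; bystanders unchanged. Handing in.

```bash
python3 -c "
from station import hand_in
print(hand_in())"
```

```text
the job is handed in; nothing more can be done
None
```

The spacer ring lies flat over the mill's spindle, the tongs are back in their stand, and the mug, lemon and opener are unmoved in the camera images; I handed the job in at about 22 s, and no verdict came back.

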